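# Load a cork and index the inspection carousel one station

## Robot

A 6-joint arm with a two-finger parallel gripper is mounted at the origin on a cart in front of the work surface, level with it; the furniture and walls round the work are solid. World frame = base frame: x ahead of the robot, y to its left, z up, the work surface at z = 0. Lengths are in m, angles in rad, forces in N, time in s.
With the tool pointing down it reaches from about 0.35 to 0.775 m from the base axis. Payload 7.3 kg.
Tool frame: the origin (TCP) lies midway between the tips of the shut fingers; the grasp point (between the pads) lies 19 mm behind it; z points along the fingers, y is the line along which they close (so a half turn about z gives the same grasp; the last joint's range is limited). The gripper opens to 92 mm and grips with 3 to 60 N. Pads are 19 mm wide; open, the fingers measure 130 mm over their backs; the gripper's body (75 mm by 190 mm) begins 47 mm behind the grasp point.
Start: joints at [-1.252, 0.342, 1.524, -0, 1.275, -0.146], TCP at [0.235, -0.469, 0.227] pointing down, gripper open.
Joint ranges: [-2.53, 2.53], [-0.77, 2.02], [0.04, 2.7], [-1, 4.14], [0.28, 2.66], [-3.11, 3.11]. Speed limits (rad/s): [2.57, 2.57, 3.14, 3.14, 3.14, 3.14].

## Interface

Orientations are given as a unit quaternion [x, y, z, w].
In Python, from workcell import observe, viewer, env gives the robot as it stands.
- The arm moves only by the tool servo_tool, never from a script. Its argument "commands" is a list of rows, each a list of 6 numbers: the shift along the world's x, y, z in m, then the turn, a rotation vector about the world's x, y, z in degrees. A call has 1 to 10 rows; each row shifts and turns the commanded pose from where the row before left it; what a row does not reach is not made up. A row lasts 1/8 s, in which the tool goes at most 62.5 mm and 10.7 degrees, less where a joint would pass 70% of its speed; a pose out of reach is approached as far as the arm can. A call is refused whole if a number of a shift passes 0.0625 or a number of a turn 10.7, either way. A call with a gripper value outside its range is refused whole. "hand" is the closure, from 0 (fully open) to 1 (shut), set as the call begins (left out, the last holds). The fingers move at their own pace and stop on an object; "squeeze" is the grip in N (left out, the last holds). Time passes only in rows, so rows that do not move let the fingers close. It gives the time, the measured TCP pose, the force, the opening and the grip force at its end, in the units of the state.
- observe(): the state, without advancing time (a new reading comes with each control period).
- viewer.camera(name): name is "scene" or "side" or "wrist"; returns a dict with "color" (400x640x3 uint8, red, green, blue), "intrinsics" (3x3 intrinsics, pixels), "dist" ([k1, k2, p1, p2, k3] as OpenCV has them; the pictures are not rectified), "R" (3x3) and "t" (3): a world point X has camera coordinates R X + t; the wrist camera has in their place "T_tool_cam" (4x4, takes a point from camera to tool coordinates, whose origin is the TCP and whose axes are the flange's). Camera axes: x right, y down, z forward; pixel columns grow to the right and rows downward; lengths in m; the calibration is good to about 2 mm. A picture is of the moment at which its call begins: read the wrist's pose just before it. There is no depth.
- env.job_done(): hands the job in; it is judged then, once.
The state is a dict: "clock": time; "q": joint angles; "dq": joint speeds; "joint_efforts": joint torques, N m; "ee_pos": TCP position; "tool_rot": TCP orientation; "contact_force": force on the tool from outside, world axes, zero at the start; "ft_torque": the same for the moment, N m; "gripper_width": opening from 0.0 (shut) to 1.0 (fully open); "grasp_force": force on a finger pad.
Only numpy, scipy, OpenCV 4.12 (cv2) and the standard library are available. Lean on these libraries where they do the work, as an engineer would, in place of code of your own. Each camera call takes 0.05 s, during which the arm holds its last target. There are 200 camera calls.

## Task

Set the loose cork that stands on the bench upright into the one empty nest of the round cork carousel and let go of it. Then draw up the carousel's spring-loaded index knob, swing the table one station anticlockwise (seen from above), and let the pin drop fully home in the next hole, so that the new cork stands locked in front of the sensor. The pin must never be strained, neither sideways in a hole nor down on the ring (keep it under about 25 N), the other corks must stay standing in their nests, and the vial and the brown bottle must stay where they are.

Things in the scene. Friction and masses are not known exactly. Their poses are not given: they have to be found in the camera images.
- cork_mid (a point): the loose cork to load: natural cork stopper, a cylinder 25 mm in diameter and 38 mm tall, standing on its end on the bench (z = 0) well to the right of the carousel, beyond the analyser; this point is its centre, 19 mm above its lower end. About 12 g.
- load_nest (a point): the empty nest: a low steel ring on the carousel's table, inside diameter 29 mm, outside 37 mm, rim 8 mm above the table's top; this point is the centre of its floor (the table's top), 55 mm from the carousel's axis. It turns with the table. Its two neighbour nests, 65 mm away centre to centre, hold corks.
- axis (a point): the carousel's upright axis at the table's top, 45 mm above the bench. Round table 196 mm in diameter, 12 mm thick, on a fixed grey base; boss at its middle 20 mm in radius, 11 mm high. Its x axis points at the black sensor block (within 6 degrees), which stands 110 to 160 mm from the axis, to 106 mm above the bench.
- knob (a point): the index knob: upright black ribbed cylinder, 25 mm in diameter, 22 mm tall, 85 mm from the axis; this point is its centre (74 mm above the bench with the pin home). It starts 144 degrees anticlockwise of the axis point's x axis. It slides straight up on a steel barrel (23 mm in diameter, 14 mm tall) and goes round with the table: one grip both draws the pin and swings the table.
- plunger (a joint): how far the knob is drawn up, m: 0 = pin fully home in a hole, 0.006 to 0.007 = the nose rests on the ring between holes, 0.012 = upper stop. A spring presses it down with 6 N (home) to 10 N (fully drawn); let go, it returns by itself.
- carousel (a joint): angle of the table, rad, 0 at the start, grows anticlockwise from above. Turns easily (under 3 N at the knob), stays where left. The next hole is 1.257 rad on, give or take 0.1 (its bush is set by hand); hidden under the table, it can only be felt: let the nose ride on the ring under its spring and turn slowly till it snaps in and locks the table. Another hole follows 1.257 rad later.
- nose: the round-ended steel nose of the pin, 8 mm in diameter, below the knob and hidden under the table; it enters the holes (10 mm wide) 7 mm deep, with about 1 mm of play to either side. Origin on the pin's axis, at the height of the table's top when the pin is home.
- cork_a_mid (a point): a cork already in a nest, in front of the sensor at the start: natural cork stopper, a cylinder 25 mm in diameter and 38 mm tall, standing on its end; this point is its centre
- cork_b_mid (a point): a cork already in a nest, the next one anticlockwise from the sensor: natural cork stopper, a cylinder 25 mm in diameter and 38 mm tall, standing on its end; this point is its centre
- cork_c_mid (a point): a cork already in a nest, the next one clockwise from the empty nest: natural cork stopper, a cylinder 25 mm in diameter and 38 mm tall, standing on its end; this point is its centre
- moisture_analyser: obstacle: the off-white bench analyser, fixed, between the loose cork and the carousel: it covers x 0.45 to 0.79 and y 0.02 to 0.24, 0.1 m tall at the front and 0.21 m from x = 0.55 on. Carry the cork over it. Origin under its middle, on the bench.
- vial_mid (a point): bystander: white glass vial with a black screw cap, 22 mm in diameter, 58 mm tall, standing on the bench near the loose cork; this point is half-way up
- bottle_mid (a point): bystander: brown bottle with a black cap, 38 mm in diameter, 82 mm tall, standing on the bench near the loose cork; this point is half-way up

How it is judged:
By the outcome, as a careful person would: the job done as asked, in the order asked, and still so for the second after the job is handed in, with the robot touching nothing.
It also fails if it takes over 61 s, if anything falls off the work surface, if the arm or the gripper's body presses on something with over 40 N, if the wrist force passes 120 N, or if a joint passes its speed limit or range.

## Working session

There is one attempt and no reset: what is moved stays moved. The work goes in short steps, Python scripts to look and compute and a tool call to move; the robot and the scene stay as the last step left them, time stands still between calls to the robot, and variables do not carry over. Pictures are saved under pics/ and viewed, at most 10 in all, crops included, and the job is handed in when it is done.

Besides the shell and the picture viewer there is one more tool, called after "Emit:" as name(argument=value, ...) on one line, values as JSON. servo_tool: Moves the arm, as the interface text tells. Its arguments: {"type":"object","properties":{"commands":{"type":"array","items":{"type":"array","items":{"type":"number"}}},"hand":{"type":"number"},"squeeze":{"type":"number"}},"required":["commands"]}

```bash
mkdir -p pics; ls
python3 - <<'E'
from workcell import observe, viewer
import cv2, pickle
s=observe(); print(s)
D={}
for n in ("scene","side"):
    c=viewer.camera(n); D[n]=c
    cv2.imwrite(f"pics/{n}0.png",c["color"][:,:,::-1])
    print(n,c["intrinsics"],c["dist"],c["R"],c["t"])
pickle.dump(D,open("cal.pkl","wb"))
E
```

```text
pics
{'clock': 0.0, 'q': array([-1.25200406e+00,  3.42739573e-01,  1.52501802e+00,  2.82886432e-05,
        1.27544325e+00, -1.45995852e-01]), 'dq': array([ 1.23434383e-03, -4.67948226e-04,  7.65359836e-04,  9.35177702e-04,
       -2.77558798e-03,  4.54720900e-05]), 'joint_efforts': array([-1.97103168e-04, -4.31243670e+01, -2.44225073e+01,  7.16064451e-02,
        5.54354070e-02, -1.06525545e-04]), 'ee_pos': array([ 0.23521887, -0.46888747,  0.22603589]), 'tool_rot': array([ 9.73118449e-01,  2.30303794e-01, -5.59079051e-05, -8.02263387e-04]), 'contact_force': array([-0.37217625,  0.83668679,  0.2989352 ]), 'ft_torque': array([0.03262472, 0.01222081, 0.01349033]), 'grasp_force': 0.0, 'gripper_width': 1.0016982916167767}
scene [[494.16411654   0.         321.03150595]
 [  0.         494.16411654 199.79789258]
 [  0.           0.           1.        ]] [0.04606928 0.         0.         0.         0.        ] [[ 0.53126151 -0.84689065 -0.02318275]
 [-0.51653963 -0.30209752 -0.80120154]
 [ 0.67152663  0.43762235 -0.59794536]] [-0.16370518  0.36859225  0.78119231]
side [[377.66379046   0.         312.77208354]
 [  0.         377.66379046 201.78282479]
 [  0.           0.           1.        ]] [-0.08677305  0.          0.          0.          0.        ] [[-0.92788255 -0.37212324  0.02362769]
 [-0.15589711  0.32960334 -0.93115934]
 [ 0.33871827 -0.86769    -0.36384613]] [0.55188029 0.13668418 0.83910748]
```

View pics/scene0.png

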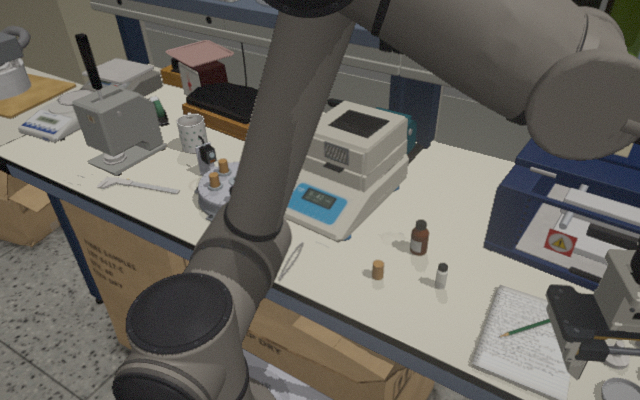

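View pics/side0.png

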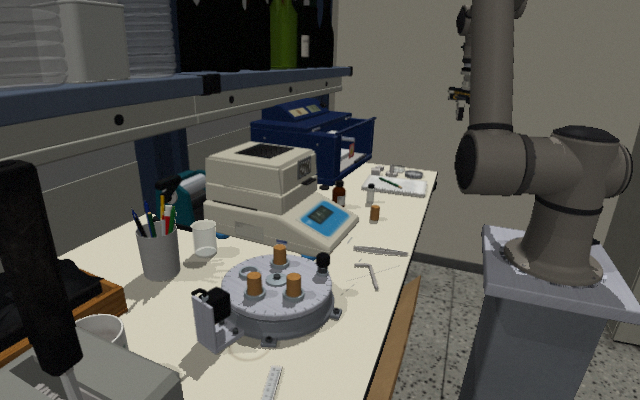

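The scene view shows the loose cork at about (378,270), the bottle at (420,238) and the vial at (441,276). The side view shows the carousel with its corks at (255,284), (293,287) and (280,256), the empty nest near (248,272) and the knob at (323,262). I'll zoom in for accurate pixels.

```bash
cat > h.py <<'E'
import numpy as np, cv2, pickle
D=pickle.load(open("cal.pkl","rb"))
def ray(n,uv):
    c=D[n]; p=cv2.undistortPoints(np.array([[uv]],float),c["intrinsics"],c["dist"])[0,0]
    return -c["R"].T@c["t"], c["R"].T@np.array([p[0],p[1],1])
def atz(n,uv,z):
    o,d=ray(n,uv); return o+d*(z-o[2])/d[2]
def proj(n,X):
    c=D[n]; return cv2.projectPoints(np.array(X,float).reshape(-1,3),cv2.Rodrigues(c["R"])[0],c["t"],c["intrinsics"],c["dist"])[0][:,0]
E
python3 - <<'E'
import cv2,numpy as np
a=cv2.imread("pics/side0.png")[230:350,185:345]; b=cv2.imread("pics/scene0.png")[210:300,360:460]
A=cv2.resize(a,None,fx=5,fy=5,interpolation=cv2.INTER_CUBIC)
cv2.imwrite("pics/c1.png",A)
cv2.imwrite("pics/c2.png",cv2.resize(b,None,fx=6,fy=6,interpolation=cv2.INTER_CUBIC))
E
```

```text
(no output)
```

View pics/c1.png

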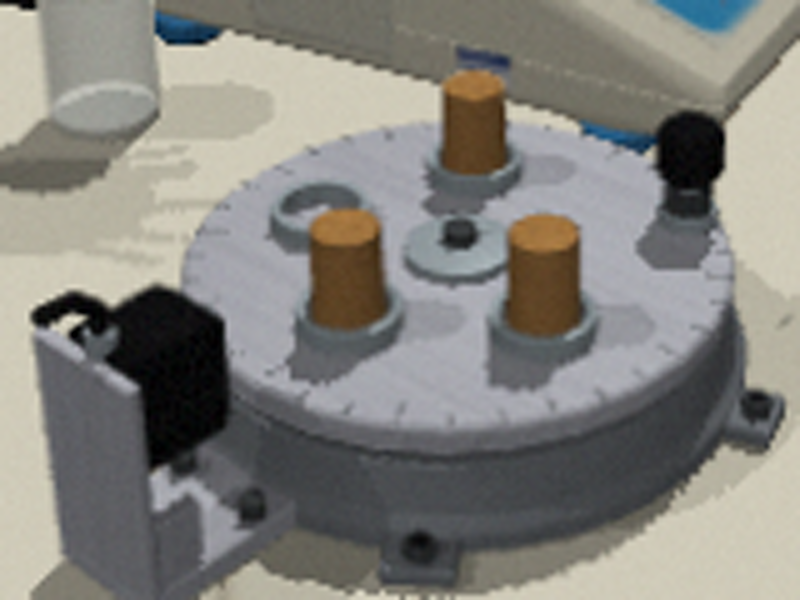

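View pics/c2.png

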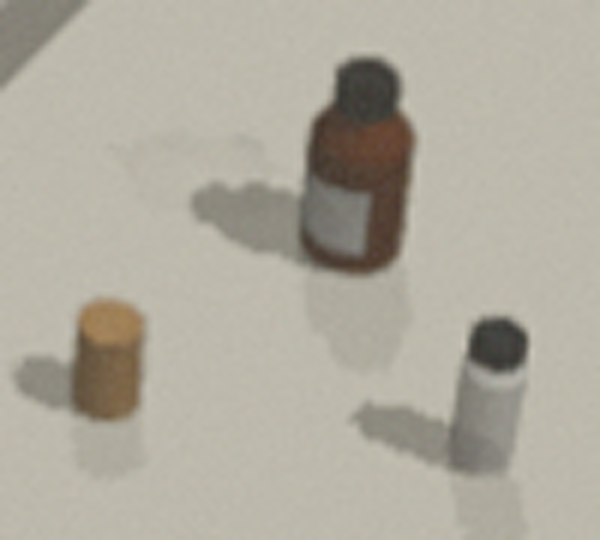

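Run:
```python
from h import *
from scipy.optimize import least_squares
S=lambda x,y:((x+.5)/5-.5+185,(y+.5)/5-.5+230)
C=lambda x,y:((x+.5)/6-.5+360,(y+.5)/6-.5+210)
tops=[atz("side",S(*p),.083) for p in [(346,227),(543,232),(474,86)]]
nest=atz("side",S(322,212),.053); kn=atz("side",S(690,127),.085); boss=atz("side",S(459,245),.056)
print(np.round([*tops,nest,kn,boss],4))
def mod(p): 
    f=lambda a,r:np.array([p[0]+r*np.cos(p[2]+np.radians(a)),p[1]+r*np.sin(p[2]+np.radians(a))])
    return [f(0,.055),f(72,.055),f(-144,.055),f(-72,.055),f(144,.085),f(0,0)]
obs=[t[:2] for t in (*tops,nest,kn,boss)]
w=[1,1,1,.5,.7,.5]
r=least_squares(lambda p:np.concatenate([(m-o)*k*1000 for m,o,k in zip(mod(p),obs,w)]),[.6,.36,1.5])
print(r.x[:2],np.degrees(r.x[2]));print(np.round(mod(r.x),4)); print(np.round(np.array(obs)-mod(r.x),4))
print("cork",atz("scene",C(111,322),.038),"base",atz("scene",C(106,403),0))
print("bottle",atz("scene",C(369,78),.082),"vial",atz("scene",C(499,335),.058))
# cross check with side view
for q in [atz("scene",C(111,322),.038)]: print("side px",proj("side",q))
im=cv2.imread("pics/side0.png"); print(proj("scene",[[*mod(r.x)[0],.083],[*mod(r.x)[1],.083]]))
```

```text
[[0.5274 0.4318 0.083 ]
 [0.4676 0.408  0.083 ]
 [0.5329 0.3274 0.083 ]
 [0.5651 0.386  0.053 ]
 [0.447  0.3265 0.085 ]
 [0.5083 0.389  0.056 ]]
[0.51283438 0.3796327 ] 75.23839461619109
[[0.5268 0.4328]
 [0.4666 0.4094]
 [0.5328 0.3284]
 [0.5677 0.3827]
 [0.447  0.3259]
 [0.5128 0.3796]]
[[ 0.0006 -0.0011]
 [ 0.0011 -0.0014]
 [ 0.0001 -0.001 ]
 [-0.0026  0.0032]
 [-0.      0.0006]
 [-0.0045  0.0093]]
cork [ 0.43568791 -0.06051231  0.038     ] base [ 0.43443736 -0.06107438  0.        ]
bottle [ 0.55172328 -0.10189835  0.082     ] vial [ 0.47702482 -0.18177138  0.058     ]
side px [[375.61282256 206.71832398]]
[[223.02871202 160.64149277]
 [214.02095691 174.47060884]]
```

Emit:
servo_tool(commands=[[0.02,0.0408,-0.006,0,0,8.34],[0.02,0.0408,-0.006,0,0,8.34],[0.02,0.0408,-0.006,0,0,8.34],[0.02,0.0408,-0.006,0,0,8.34],[0.02,0.0408,-0.006,0,0,8.34],[0.02,0.0408,-0.006,0,0,8.34],[0.02,0.0408,-0.006,0,0,8.34],[0.02,0.0408,-0.006,0,0,8.34],[0.02,0.0408,-0.006,0,0,8.34],[0.02,0.0408,-0.006,0,0,8.34]], hand=0.4, squeeze=12)

```text
clock: 1.35
ee_pos: [0.4357, -0.0599, 0.1664]
tool_rot: [0.571, 0.821, -0.0, -0.0]
contact_force: [-0.1, -0.1, 0.8]
gripper_width: 0.593
grasp_force: 0.0
```

```bash
cat >> h.py <<'E'
def wrist(name):
    from workcell import observe, viewer
    s=observe(); c=viewer.camera("wrist"); pickle.dump((s,c),open(f"{name}.pkl","wb"))
    cv2.imwrite(f"pics/{name}.png",c["color"][:,:,::-1]); return s,c
def wpose(name):
    from scipy.spatial.transform import Rotation as Ro
    s,c=pickle.load(open(f"{name}.pkl","rb"))
    T=np.eye(4);T[:3,:3]=Ro.from_quat(s["tool_rot"]).as_matrix();T[:3,3]=s["ee_pos"]
    T=T@c["T_tool_cam"]; D[name]=dict(c,R=T[:3,:3].T,t=-T[:3,:3].T@T[:3,3]); return s
E
python3 - <<'E'
from h import *
s,c=wrist("w1"); print(s["clock"],s["ee_pos"],s["tool_rot"],s["gripper_width"],c["T_tool_cam"])
wpose("w1")
print(proj("w1",[.4357,-.0605,.038]),proj("w1",[.4357,-.0605,0]))
E
```

```text
1.35 [ 0.43570262 -0.05985352  0.16641391] [ 5.71391804e-01  8.20677402e-01 -3.11001673e-05 -8.09337194e-05] 0.5932387255960729 [[ 6.91342280e-04 -9.60169075e-01 -2.79418805e-01  7.58296860e-02]
 [ 9.99999478e-01  4.53479607e-04  9.15918395e-04  4.83515506e-04]
 [-7.52725788e-04 -2.79419293e-01  9.60168887e-01 -1.57826090e-01]
 [ 0.00000000e+00  0.00000000e+00  0.00000000e+00  1.00000000e+00]]
[[319.72383046 197.88545481]] [[319.82640832 187.32660796]]
```

View pics/w1.png

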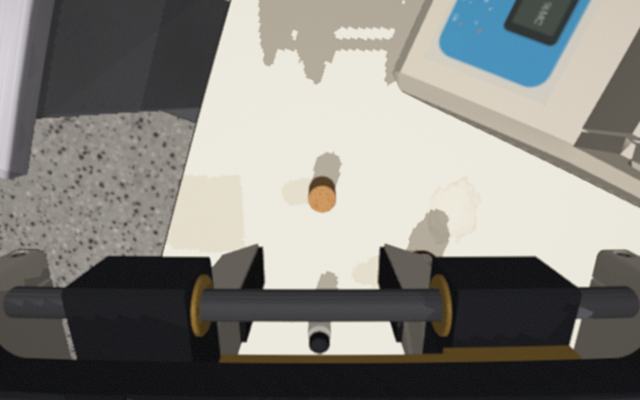

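The cork's top is at (322,198), against a predicted (320,198). That agrees to about 1 mm, so I can descend and grip.

Emit:
servo_tool(commands=[[0.001,0,-0.04,0,0,0],[0,0,-0.05,0,0,0],[0,0,-0.04,0,0,0],[0,0,-0.018,0,0,0],[0,0,-0.007,0,0,0],[0,0,0,0,0,0]])

```text
clock: 2.15
ee_pos: [0.4364, -0.0613, 0.0117]
tool_rot: [0.573, 0.819, -0.0, -0.0]
contact_force: [1.3, 0.7, -0.1]
gripper_width: 0.6
grasp_force: 0.0
```

Emit:
servo_tool(commands=[[0,0,0,0,0,0],[0,0,0,0,0,0],[0,0,0,0,0,0],[0,0,0,0,0,0],[0,0,0,0,0,0]], hand=1, squeeze=10)

```text
clock: 2.78
ee_pos: [0.4366, -0.0614, 0.012]
tool_rot: [0.573, 0.819, 0.0, 0.0]
contact_force: [-0.2, 0.0, 4.5]
gripper_width: 0.268
grasp_force: 10.0
```

Emit:
servo_tool(commands=[[0,0,0.02,0,0,0],[0,0,0.05,0,0,0],[0,0,0.058,0,0,0],[0,0,0.058,0,0,0],[0,0,0.058,0,0,0],[0,0,0.044,0,0,0],[0.01,0.03,0,0,0,-8],[0.01,0.035,0,0,0,-9],[0.01,0.037,0,0,0,-9],[0.011,0.037,0,0,0,-9]])

```text
clock: 4.03
ee_pos: [0.4773, 0.0788, 0.2995]
tool_rot: [0.795, 0.607, -0.0, -0.0]
contact_force: [0.0, -0.3, -1.0]
gripper_width: 0.268
grasp_force: 10.0
```

Emit:
servo_tool(commands=[[0.011,0.037,0,0,0,-9],[0.011,0.037,0,0,0,-9],[0.011,0.037,0,0,0,-9],[0.011,0.037,0,0,0,-9],[0.011,0.037,0,0,0,-9],[0.011,0.037,0,0,0,-9],[0.012,0.04,0,0,0,-9],[0.012,0.041,0,0,0,-9],[0,0.001,0,0,0,0],[0,0,0,0,0,0]])

```text
clock: 5.28
ee_pos: [0.5671, 0.3813, 0.299]
tool_rot: [1.0, 0.027, -0.001, 0.001]
contact_force: [-0.6, -0.3, 1.3]
gripper_width: 0.27
grasp_force: 10.0
```

Run:
```python
from h import *
s,c=wrist("w2"); print(s["clock"],s["ee_pos"],s["tool_rot"],s["gripper_width"],s["q"])
wpose("w2")
print(proj("w2",[[.5677,.3827,.053],[.5268,.4328,.083],[.5328,.3284,.083],[.5128,.3796,.056]]))
```

```text
5.275 [0.56712651 0.38126752 0.29904169] [ 9.99628965e-01  2.72262060e-02 -5.90532899e-04  5.63606369e-04] 0.27048029842456917 [ 4.80078316e-01  6.28157894e-01  8.60896191e-01 -4.98572694e-04
  1.65409377e+00  1.99637439e+00]
[[319.98525876 170.06351681]
 [272.03030061 209.64018212]
 [367.89416787 209.42572299]
 [320.07114751 216.7238272 ]]
```

View pics/w2.png

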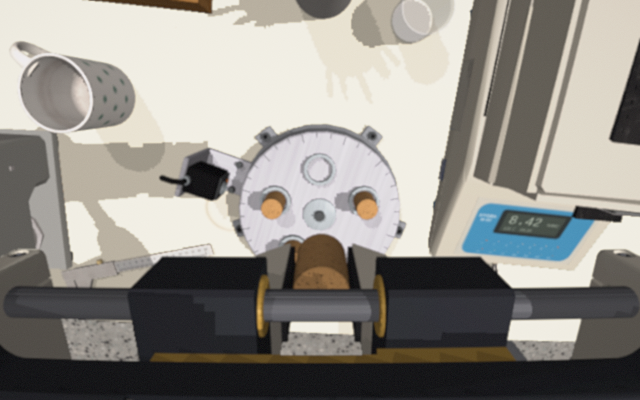

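Nest centre is at (318,169), against a predicted (320,170). The corks and axis agree within 1–2 px. I'll descend and refine up close.

Emit:
servo_tool(commands=[[0.001,0.003,-0.04,0,0,0],[0,0,-0.05,0,0,0],[0,0,-0.05,0,0,0],[0,0,-0.03,0,0,0],[0,0,0,0,0,0],[0,0,0,0,0,0]])

```text
clock: 6.08
ee_pos: [0.5694, 0.3845, 0.1321]
tool_rot: [1.0, 0.026, 0.001, -0.001]
contact_force: [0.2, 0.3, 0.0]
gripper_width: 0.268
grasp_force: 10.0
```

Run:
```python
from h import *
s,c=wrist("w3"); print(s["clock"],s["ee_pos"],s["tool_rot"])
wpose("w3")
print(proj("w3",[[.5677,.3837,.053],[.5268,.4338,.083],[.5328,.3294,.083]]))
im=c["color"][60:300,170:490,::-1]
cv2.imwrite("pics/w3c.png",cv2.resize(im,None,fx=2.5,fy=2.5,interpolation=cv2.INTER_CUBIC))
```

```text
6.075 [0.56937276 0.38451068 0.13206799] [ 9.99654857e-01  2.62234914e-02  1.45050617e-03 -6.25857994e-04]
[[322.7815022  218.24036721]
 [242.24182511 288.56384361]
 [403.77198118 288.08927816]]
```

View pics/w3c.png

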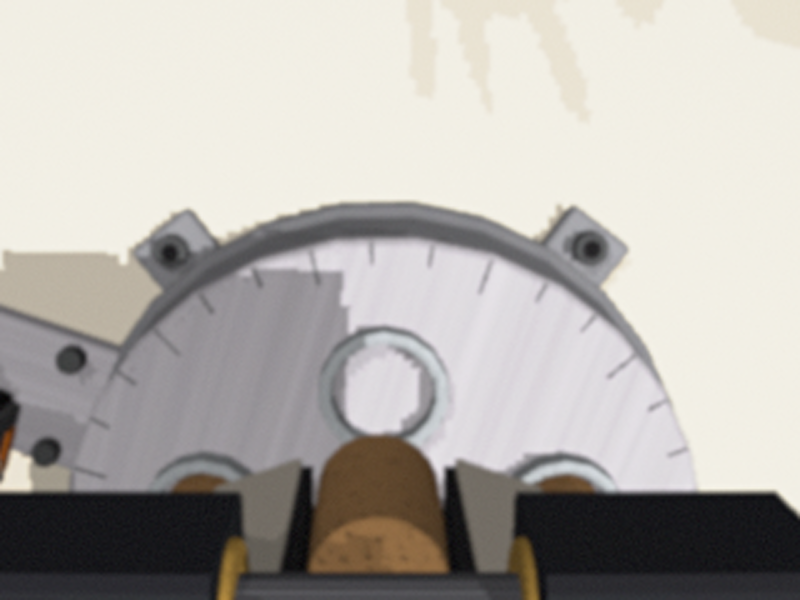

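Run:
```python
from h import *
s=wpose("w3")
P=lambda x,y:(170+(x+.5)/2.5-.5,60+(y+.5)/2.5-.5)
print("nest c",atz("w3",P(385,389),.053),"top",atz("w3",P(385,327),.053),"L",atz("w3",P(320,389),.053),"R",atz("w3",P(450,389),.053))
print("inner top",atz("w3",P(385,343),.053))
print("cork bottom far",atz("w3",P(379,437),.120),"top-face far",atz("w3",P(378,518),.158), "edges",atz("w3",P(319,480),.139),atz("w3",P(441,480),.139))
```

```text
nest c [0.56987555 0.38318075 0.053     ] top [0.58753655 0.38415865 0.053     ] L [0.56890431 0.40119917 0.053     ] R [0.57084338 0.3651648  0.053     ]
inner top [0.58304534 0.38391005 0.053     ]
cork bottom far [0.5808101 0.385374  0.12     ] top-face far [0.58115846 0.3855206  0.158     ] edges [0.57901308 0.39622288 0.139     ] [0.58021383 0.37400069 0.139     ]
```

Emit:
servo_tool(commands=[[0.0004,-0.0021,-0.02,0,0,0],[0,0,-0.02,0,0,0],[0,0,-0.02,0,0,0],[0,0,0,0,0,0],[0,0,0,0,0,0],[0,0,0,0,0,0]])

```text
clock: 6.88
ee_pos: [0.5695, 0.383, 0.0715]
tool_rot: [1.0, 0.026, 0.001, -0.001]
contact_force: [-0.4, -0.4, 0.6]
gripper_width: 0.268
grasp_force: 10.0
```

Run:
```python
from h import *
s=__import__("workcell").observe(); print(s["ee_pos"],s["contact_force"])
```

```text
[0.5695271  0.38300576 0.07148566] [-0.36515578 -0.35070427  0.56020928]
```

Emit:
servo_tool(commands=[[0,-0.0004,-0.003,0,0,0],[0,0,-0.003,0,0,0],[0,0,-0.003,0,0,0],[0,0,-0.002,0,0,0],[0,0,-0.001,0,0,0],[0,0,0,0,0,0]])

```text
clock: 7.62
ee_pos: [0.5687, 0.3822, 0.0576]
tool_rot: [1.0, 0.026, -0.0, 0.0]
contact_force: [0.3, -0.5, 0.0]
gripper_width: 0.268
grasp_force: 10.0
```

Emit:
servo_tool(commands=[[0,0,-0.0005,0,0,0],[0,0,-0.0003,0,0,0],[0,0,0,0,0,0]])

```text
clock: 8.0
ee_pos: [0.5688, 0.3822, 0.0571]
tool_rot: [1.0, 0.026, 0.0, -0.0]
contact_force: [-0.2, -1.4, 0.3]
gripper_width: 0.27
grasp_force: 10.0
```

Emit:
servo_tool(commands=[[0,0,0,0,0,0],[0,0,0,0,0,0],[0,0,0,0,0,0],[0,0,0,0,0,0]], hand=0.56)

```text
clock: 8.5
ee_pos: [0.5687, 0.3822, 0.0569]
tool_rot: [1.0, 0.026, -0.0, 0.0]
contact_force: [-0.3, -1.0, 0.1]
gripper_width: 0.443
grasp_force: 0.0
```

Emit:
servo_tool(commands=[[0,0,0.02,0,0,0],[0,0,0.05,0,0,0],[0,0,0.05,0,0,0],[-0.02,-0.009,0,0,0,6],[-0.02,-0.009,0,0,0,6],[-0.02,-0.009,0,0,0,6],[-0.02,-0.009,0,0,0,6],[-0.02,-0.01,0,0,0,6],[-0.022,-0.01,0,0,0,6],[0,0,0,0,0,0]])

```text
clock: 9.75
ee_pos: [0.4458, 0.3259, 0.1774]
tool_rot: [0.943, 0.334, -0.0, 0.0]
contact_force: [0.6, 0.5, 0.2]
gripper_width: 0.438
grasp_force: 0.0
```

Run:
```python
from h import *
s,c=wrist("w4"); print(s["clock"],s["ee_pos"],s["tool_rot"],s["q"])
wpose("w4")
print(proj("w4",[[.447,.326,.085],[.5328,.3284,.083],[.5688,.3832,.083]]))
```

```text
9.75 [0.4457761  0.32591943 0.17738691] [ 9.42553188e-01  3.34056110e-01 -4.59852586e-05  2.58933969e-05] [ 4.92537475e-01  4.34536302e-01  1.52404429e+00 -4.02581867e-05
  1.18311081e+00  1.38214176e+00]
[[321.9889179  208.98659682]
 [398.31190007 112.85026327]
 [372.55665266  13.13330029]]
```

View pics/w4.png

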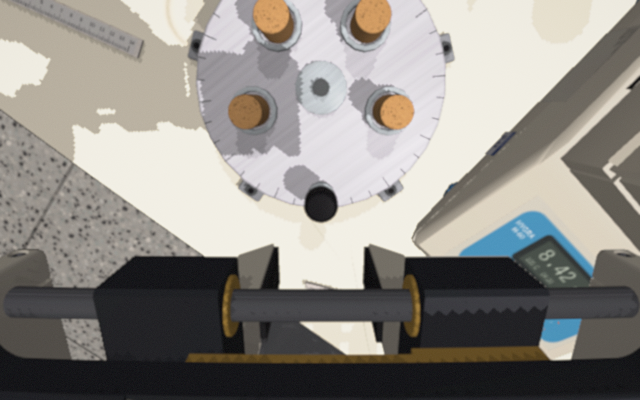

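The new cork stands in its nest at (373,17). The knob is at (320,205) and the boss at (321,88).

Run:
```python
from h import *
from scipy.optimize import least_squares
s=wpose("w4")
c=D["w4"]["color"].astype(int); m=(c.max(2)<45); m[:150]=0;m[240:]=0;m[:,:290]=0;m[:,350:]=0
v,u=np.nonzero(m);print(u.min(),u.max(),v.min(),v.max(),len(u))
bot=atz("w4",((u.min()+u.max())/2,v.max()+.5),.085); print("lower edge",bot)
d=np.array([.62,.78]) # image-up direction in world (toward axis)
s=wpose("w4");
print("knob",bot[:2]+.0125*d, "boss",atz("w4",(321.3,88),.056))
pts=[((396.5,111),-144),((249,111),72),((374,16),-72),((274,16),0)]
W=[atz("w4",p,.083)[:2] for p,_ in pts]; print(np.round(W,4))
f=lambda p,a,r:p[:2]+r*np.array([np.cos(p[2]+np.radians(a)),np.sin(p[2]+np.radians(a))])
r=least_squares(lambda p:np.concatenate([(f(p,a,.055)-w)*1e3 for (_,a),w in zip(pts,W)]),[.513,.38,1.31])
print(r.x,np.degrees(r.x[2]),r.fun.round(1),"knob",f(r.x,144,.085))
```

```text
306 336 187 220 828
lower edge [0.4396779  0.32098336 0.085     ]
knob [0.4474279  0.33073336] boss [0.51286755 0.38012303 0.056     ]
[[0.5329 0.3302]
 [0.4693 0.4085]
 [0.5681 0.3814]
 [0.5276 0.4313]]
[0.51377645 0.37920353 1.30628049] 74.84435879004509 [ 0.4 -2.4 -1.6  0.8  0.6  0.6  0.6  1. ] knob [0.44757398 0.32589093]
```

Emit:
servo_tool(commands=[[0.002,0.001,-0.035,0,0,0],[0,0,-0.04,0,0,0],[0,0,-0.03,0,0,0],[0,0,-0.01,0,0,0],[0,0,-0.004,0,0,0],[0,0,0,0,0,0],[0,0,0,0,0,0]])

```text
clock: 10.68
ee_pos: [0.4494, 0.3276, 0.059]
tool_rot: [0.943, 0.334, 0.001, -0.0]
contact_force: [0.5, -0.2, 0.3]
gripper_width: 0.439
grasp_force: 0.0
```

Emit:
servo_tool(commands=[[0,0,0,0,0,0],[0,0,0,0,0,0],[0,0,0,0,0,0],[0,0,0,0,0,0]], hand=1, squeeze=5)

```text
clock: 11.18
ee_pos: [0.4489, 0.3273, 0.0583]
tool_rot: [0.943, 0.334, 0.0, -0.0]
contact_force: [-1.7, -0.0, 5.0]
gripper_width: 0.267
grasp_force: 5.0
```

Emit:
servo_tool(commands=[[0,0,0,0,0,0],[0,0,0,0,0,0],[0,0,0.001,0,0,0],[0,0,0,0,0,0]], squeeze=30)

```text
clock: 11.68
ee_pos: [0.4488, 0.3273, 0.0584]
tool_rot: [0.943, 0.334, -0.0, -0.0]
contact_force: [2.2, 3.4, -4.3]
gripper_width: 0.263
grasp_force: 30.0
```

Emit:
servo_tool(commands=[[0,0,0.001,0,0,0],[0,0,0.002,0,0,0],[0,0,0.002,0,0,0],[0,0,0.002,0,0,0],[0,0,0.0015,0,0,0],[0,0,0,0,0,0],[0,0,0,0,0,0]])

```text
clock: 12.55
ee_pos: [0.4488, 0.3272, 0.0675]
tool_rot: [0.943, 0.334, 0.0, 0.0]
contact_force: [3.7, 3.9, -9.5]
gripper_width: 0.268
grasp_force: 30.0
```

```bash
cat > arc.py <<'E'
import numpy as np,sys,json
# arc.py ax ay step_deg n : shifts turning the present tool point about the axis
from workcell import observe
ax,ay,st,n=map(float,sys.argv[1:5]); s=observe(); p=s["ee_pos"][:2]-[ax,ay]
print(np.hypot(*p),np.degrees(np.arctan2(p[1],p[0])),s["ee_pos"],s["contact_force"])
R=lambda a:np.array([[np.cos(a),-np.sin(a)],[np.sin(a),np.cos(a)]])
P=np.array([R(np.radians(st*i))@p for i in range(int(n)+1)])
P=np.round(P,4); print(json.dumps([[round(float(d[0]),4),round(float(d[1]),4),0,0,0,st] for d in np.diff(P,axis=0)]))
E
python3 arc.py .514 .380 3 20
```

```text
0.08389671153737324 -141.02300101410387 [0.44877882 0.32722827 0.06745443] [ 3.73117189  3.85139829 -9.50036613]
[[0.0028, -0.0033, 0, 0, 0, 3.0], [0.0031, -0.0032, 0, 0, 0, 3.0], [0.0031, -0.003, 0, 0, 0, 3.0], [0.0034, -0.0029, 0, 0, 0, 3.0], [0.0035, -0.0027, 0, 0, 0, 3.0], [0.0036, -0.0024, 0, 0, 0, 3.0], [0.0037, -0.0023, 0, 0, 0, 3.0], [0.0039, -0.0021, 0, 0, 0, 3.0], [0.0039, -0.0019, 0, 0, 0, 3.0], [0.0041, -0.0017, 0, 0, 0, 3.0], [0.0041, -0.0015, 0, 0, 0, 3.0], [0.0043, -0.0012, 0, 0, 0, 3.0], [0.0042, -0.0011, 0, 0, 0, 3.0], [0.0043, -0.0008, 0, 0, 0, 3.0], [0.0044, -0.0005, 0, 0, 0, 3.0], [0.0044, -0.0004, 0, 0, 0, 3.0], [0.0044, -0.0001, 0, 0, 0, 3.0], [0.0044, 0.0001, 0, 0, 0, 3.0], [0.0043, 0.0004, 0, 0, 0, 3.0], [0.0044, 0.0005, 0, 0, 0, 3.0]]
```

Emit:
servo_tool(commands=[[0.0028,-0.0033,0,0,0,3],[0.0031,-0.0032,0,0,0,3],[0.0031,-0.003,0,0,0,3],[0.0034,-0.0029,0,0,0,3],[0,0,0,0,0,0]])

```text
clock: 13.18
ee_pos: [0.4615, 0.3149, 0.0674]
tool_rot: [0.902, 0.431, 0.0, -0.0]
contact_force: [2.9, 6.1, -9.1]
gripper_width: 0.268
grasp_force: 30.0
```

Emit:
servo_tool(commands=[[0.0035,-0.0027,0,0,0,3],[0.0036,-0.0024,0,0,0,3],[0.0037,-0.0023,0,0,0,3],[0.0039,-0.0021,0,0,0,3],[0,0,0,0,0,0]])

```text
clock: 13.8
ee_pos: [0.476, 0.3057, 0.0674]
tool_rot: [0.852, 0.523, 0.0, -0.0]
contact_force: [3.4, 6.1, -8.7]
gripper_width: 0.266
grasp_force: 30.0
```

Emit:
servo_tool(commands=[[0.0041,-0.0015,0,0,0,3],[0.0042,-0.0015,0,0,0,3],[0.0042,-0.0014,0,0,0,3],[0.0043,-0.0012,0,0,0,3],[0.0042,-0.0011,0,0,0,3],[0,0,0,0,0,0]])

```text
clock: 14.55
ee_pos: [0.4964, 0.2989, 0.0671]
tool_rot: [0.777, 0.63, -0.0, -0.001]
contact_force: [2.1, 5.6, -9.1]
gripper_width: 0.265
grasp_force: 30.0
```

Emit:
servo_tool(commands=[[0.0043,-0.0007,0,0,0,3],[0.0044,-0.0004,0,0,0,3],[0.0044,-0.0003,0,0,0,3],[0.0044,0,0,0,0,3],[0.0044,0.0001,0,0,0,3],[0.0043,0.0004,0,0,0,3],[0,0,0,0,0,0],[0,0,0,0,0,0]])

```text
clock: 15.55
ee_pos: [0.5221, 0.2978, 0.067]
tool_rot: [0.669, 0.743, -0.001, -0.001]
contact_force: [0.2, 5.1, -9.8]
gripper_width: 0.265
grasp_force: 30.0
```

```bash
python3 arc.py .514 .380 1 20
```

```text
0.08255664392228503 -84.37192433056815 [0.52209638 0.29784132 0.06698326] [ 0.18876633  5.12220248 -9.7560059 ]
[[0.0014, 0.0002, 0, 0, 0, 1.0], [0.0015, 0.0002, 0, 0, 0, 1.0], [0.0014, 0.0002, 0, 0, 0, 1.0], [0.0014, 0.0002, 0, 0, 0, 1.0], [0.0014, 0.0003, 0, 0, 0, 1.0], [0.0014, 0.0002, 0, 0, 0, 1.0], [0.0014, 0.0003, 0, 0, 0, 1.0], [0.0015, 0.0004, 0, 0, 0, 1.0], [0.0013, 0.0003, 0, 0, 0, 1.0], [0.0014, 0.0004, 0, 0, 0, 1.0], [0.0014, 0.0004, 0, 0, 0, 1.0], [0.0014, 0.0004, 0, 0, 0, 1.0], [0.0014, 0.0005, 0, 0, 0, 1.0], [0.0013, 0.0004, 0, 0, 0, 1.0], [0.0014, 0.0005, 0, 0, 0, 1.0], [0.0013, 0.0006, 0, 0, 0, 1.0], [0.0014, 0.0005, 0, 0, 0, 1.0], [0.0013, 0.0006, 0, 0, 0, 1.0], [0.0013, 0.0006, 0, 0, 0, 1.0], [0.0013, 0.0006, 0, 0, 0, 1.0]]
```

Emit:
servo_tool(commands=[[0.0014,0.0002,0,0,0,1],[0.0015,0.0002,0,0,0,1],[0.0014,0.0002,0,0,0,1],[0.0014,0.0002,0,0,0,1],[0,0,-0.0007,0,0,0],[0,0,-0.0005,0,0,0],[0,0,0,0,0,0],[0,0,0,0,0,0]])

```text
clock: 16.55
ee_pos: [0.5279, 0.2987, 0.0659]
tool_rot: [0.643, 0.766, -0.0, -0.001]
contact_force: [-0.6, 5.2, -8.6]
gripper_width: 0.265
grasp_force: 30.0
```

Emit:
servo_tool(commands=[[0,0,0,0,0,0],[0,0,0,0,0,0]], hand=0.7)

```text
clock: 16.8
ee_pos: [0.5293, 0.2981, 0.0673]
tool_rot: [0.643, 0.766, 0.0, 0.001]
contact_force: [1.2, -0.6, -0.0]
gripper_width: 0.297
grasp_force: 0.0
```

Emit:
servo_tool(commands=[[0.0014,0.0003,0,0,0,1],[0.0014,0.0002,0,0,0,1],[0.0014,0.0003,0,0,0,1],[0.0015,0.0004,0,0,0,1],[0,0,0,0,0,0]])

```text
clock: 17.42
ee_pos: [0.533, 0.2993, 0.0666]
tool_rot: [0.615, 0.788, -0.001, -0.001]
contact_force: [-5.7, -1.8, 4.8]
gripper_width: 0.299
grasp_force: 3.1
```

Emit:
servo_tool(commands=[[0.0007,0.0001,0,0,0,0.5],[0.0007,0.0002,0,0,0,0.5],[0,0,0,0,0,0]])

```text
clock: 17.8
ee_pos: [0.5346, 0.2996, 0.0666]
tool_rot: [0.608, 0.794, -0.001, -0.001]
contact_force: [-5.7, -0.9, 4.1]
gripper_width: 0.3
grasp_force: 2.8
```

Emit:
servo_tool(commands=[[0.0007,0.0001,0,0,0,0.5],[0.0007,0.0002,0,0,0,0.5],[0,0,0,0,0,0]])

```text
clock: 18.18
ee_pos: [0.5361, 0.3, 0.0665]
tool_rot: [0.601, 0.799, -0.001, -0.001]
contact_force: [-4.8, -0.7, 4.3]
gripper_width: 0.304
grasp_force: 2.5
```

Emit:
servo_tool(commands=[[0.0007,0.0002,0,0,0,0.5],[0.0007,0.0002,0,0,0,0.5],[0,0,0,0,0,0]])

```text
clock: 18.55
ee_pos: [0.5391, 0.3007, 0.0664]
tool_rot: [0.595, 0.804, 0.0, 0.0]
contact_force: [-0.4, -0.5, 0.2]
gripper_width: 0.296
grasp_force: 0.0
```

Emit:
servo_tool(commands=[[0.0007,0.0002,0,0,0,0.5],[0,0,0,0,0,0]])

```text
clock: 18.8
ee_pos: [0.5395, 0.3009, 0.0662]
tool_rot: [0.591, 0.807, 0.0, 0.0]
contact_force: [0.2, 0.0, -0.2]
gripper_width: 0.301
grasp_force: 0.0
```

Run:
```python
from h import *
from workcell import viewer,observe
c=viewer.camera("side")["color"]; s=observe(); print(s["ee_pos"],s["contact_force"])
cv2.imwrite("pics/s2.png",cv2.resize(c[200:350,180:380,::-1],None,fx=4,fy=4,interpolation=cv2.INTER_CUBIC))
```

```text
[0.53943767 0.3008609  0.066234  ] [-0.22019793 -0.44834788  0.195462  ]
```

View pics/s2.png

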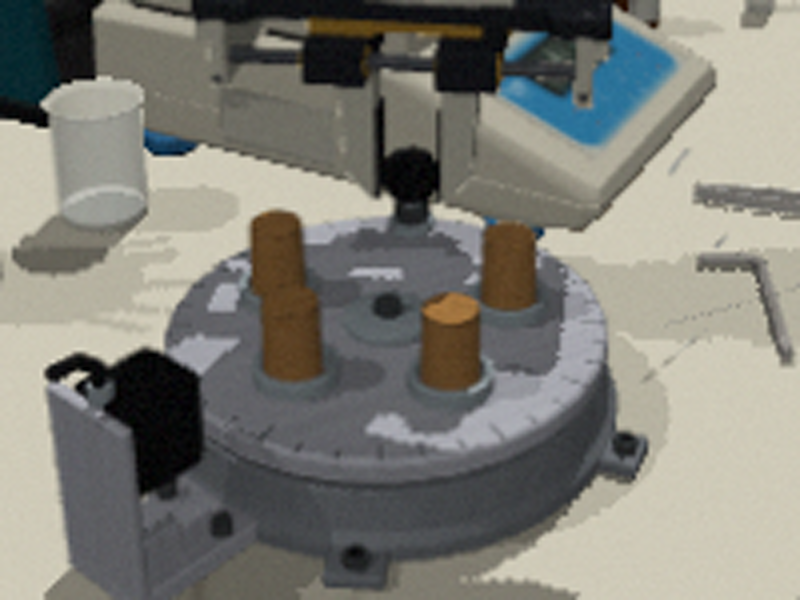

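All four corks stand, and the knob at (410,176) sits between the fingers and looks low. I'll nudge it to check for lock.

Emit:
servo_tool(commands=[[0.0005,0.0002,0,0,0,0],[0.0005,0.0002,0,0,0,0],[0,0,0,0,0,0]])

```text
clock: 19.23
ee_pos: [0.5404, 0.3013, 0.0662]
tool_rot: [0.591, 0.807, 0.0, 0.0]
contact_force: [0.2, 0.6, -0.1]
gripper_width: 0.3
grasp_force: 0.0
```

Run:
```python
from h import *
c=cv2.imread("pics/s2.png")
g=c.max(2)
col=g[100:250,395:425].mean(1); print([(100+i,int(v)) for i,v in enumerate(col) if i%4==0])
# expected rows: knob centre rel (x,y) at top z for home/riding
for dz in (0,.0065):
    for z in (.063,.085): 
        p=proj("side",[.5425,.2995,z+dz])[0]; print(dz,z,(p-[180,200]+.5)*4-.5)
```

```text
[(100, 121), (104, 120), (108, 119), (112, 117), (116, 118), (120, 118), (124, 118), (128, 118), (132, 118), (136, 118), (140, 120), (144, 113), (148, 68), (152, 23), (156, 14), (160, 11), (164, 9), (168, 9), (172, 9), (176, 8), (180, 8), (184, 9), (188, 9), (192, 8), (196, 8), (200, 20), (204, 44), (208, 43), (212, 33), (216, 33), (220, 35), (224, 61), (228, 85), (232, 91), (236, 85), (240, 82), (244, 81), (248, 94)]
0 0.063 [407.38084127 196.3928683 ]
0 0.085 [407.01809442 156.33058242]
0.0065 0.063 [407.2729171  184.65327878]
0.0065 0.085 [406.91235064 144.31453278]
```

Emit:
servo_tool(commands=[[0.0005,0.0002,0,0,0,0],[0.0004,0.0001,0,0,0,0],[0,0,0,0,0,0]])

```text
clock: 19.6
ee_pos: [0.5412, 0.3016, 0.0662]
tool_rot: [0.591, 0.807, -0.0, -0.0]
contact_force: [-1.3, 0.3, 0.4]
gripper_width: 0.299
grasp_force: 0.3
```

Emit:
servo_tool(commands=[[0.0005,0.0001,0,0,0,0],[0,0,0,0,0,0]])

```text
clock: 19.85
ee_pos: [0.5418, 0.3017, 0.0662]
tool_rot: [0.591, 0.807, 0.0, 0.0]
contact_force: [-1.4, 0.1, 0.6]
gripper_width: 0.299
grasp_force: 0.3
```

Emit:
servo_tool(commands=[[0.0005,0.0002,0,0,0,0],[0,0,0,0,0,0]])

```text
clock: 20.1
ee_pos: [0.5423, 0.3019, 0.0662]
tool_rot: [0.591, 0.807, -0.0, 0.0]
contact_force: [-0.9, -0.8, 0.5]
gripper_width: 0.299
grasp_force: 0.3
```

Emit:
servo_tool(commands=[[0.0004,0.0001,0,0,0,0],[0,0,0,0,0,0]])

```text
clock: 20.35
ee_pos: [0.5425, 0.3019, 0.0662]
tool_rot: [0.591, 0.807, -0.0, -0.0]
contact_force: [-0.5, -0.8, 0.5]
gripper_width: 0.301
grasp_force: 0.8
```

Emit:
servo_tool(commands=[[0.0005,0.0002,0,0,0,0],[0,0,0,0,0,0]])

```text
clock: 20.6
ee_pos: [0.5427, 0.302, 0.0662]
tool_rot: [0.591, 0.807, -0.0, -0.0]
contact_force: [-4.4, -2.4, 1.9]
gripper_width: 0.3
grasp_force: 1.9
```

Emit:
servo_tool(commands=[[0.0005,0.0002,0,0,0,0],[0,0,0,0,0,0]])

```text
clock: 20.85
ee_pos: [0.5429, 0.302, 0.0662]
tool_rot: [0.591, 0.807, -0.001, -0.0]
contact_force: [-4.5, -3.4, 3.2]
gripper_width: 0.299
grasp_force: 2.8
```

Locked: the tool stops moving and the force builds. I'll back off, open and withdraw.

Emit:
servo_tool(commands=[[-0.001,-0.0004,0,0,0,0],[-0.0015,-0.0005,0,0,0,0],[0,0,0,0,0,0]])

```text
clock: 21.22
ee_pos: [0.5417, 0.3018, 0.0664]
tool_rot: [0.591, 0.807, 0.001, 0.0]
contact_force: [-0.8, 0.2, -0.2]
gripper_width: 0.298
grasp_force: 0.0
```

Emit:
servo_tool(commands=[[0,0,0,0,0,0],[0,0,0,0,0,0],[0,0,0,0,0,0],[0,0,0.01,0,0,0],[0,0,0.03,0,0,0],[0,0,0.05,0,0,0],[0,0,0.05,0,0,0],[0,0,0.05,0,0,0],[0,0,0.02,0,0,0],[0,0,0,0,0,0]], hand=0.55)

```text
clock: 22.48
ee_pos: [0.5418, 0.3018, 0.2787]
tool_rot: [0.591, 0.807, 0.002, 0.001]
contact_force: [0.2, 1.0, 0.5]
gripper_width: 0.452
grasp_force: 0.0
```

Run:
```python
from h import *
from workcell import viewer,observe
c=viewer.camera("side")["color"]; s=observe(); print(s["ee_pos"],s["contact_force"])
cv2.imwrite("pics/s3.png",cv2.resize(c[200:350,180:380,::-1],None,fx=4,fy=4,interpolation=cv2.INTER_CUBIC))
g=cv2.imread("pics/s3.png").max(2); print([(140+i,int(v)) for i,v in enumerate(g[140:250,398:420].mean(1)) if i%4==0])
m=g<30; m[:140]=0;m[200:]=0;m[:,:370]=0;m[:,450:]=0; v,u=np.nonzero(m);print(u.min(),u.max(),v.min(),v.max())
kx=((u.min()+u.max())/2+.5)/4-.5+180
A=np.array([.5138,.3797]); 
for a in range(62,84,2):
    t=np.radians(218.9+a); print(a,proj("side",[A[0]+.085*np.cos(t),A[1]+.085*np.sin(t),.074])[0],kx)
```

```text
[0.54111179 0.30147575 0.2767077 ] [ 0.30084062  0.46211375 -0.47768757]
[(140, 115), (144, 102), (148, 57), (152, 18), (156, 13), (160, 16), (164, 13), (168, 12), (172, 9), (176, 9), (180, 11), (184, 13), (188, 10), (192, 8), (196, 8), (200, 14), (204, 44), (208, 47), (212, 32), (216, 32), (220, 30), (224, 67), (228, 89), (232, 88), (236, 91), (240, 97), (244, 100), (248, 98)]
385 431 150 199
62 [287.9951973  244.29312589] 281.625
64 [286.51270387 244.13659856] 281.625
66 [285.02040893 244.00447354] 281.625
68 [283.51958375 243.89682138] 281.625
70 [282.01149958 243.81370128] 281.625
72 [280.49742813 243.75516126] 281.625
74 [278.978642   243.72123819] 281.625
76 [277.45641519 243.71195794] 281.625
78 [275.93202355 243.72733528] 281.625
80 [274.4067453  243.76737396] 281.625
82 [272.88186149 243.83206658] 281.625
```

View pics/s3.png

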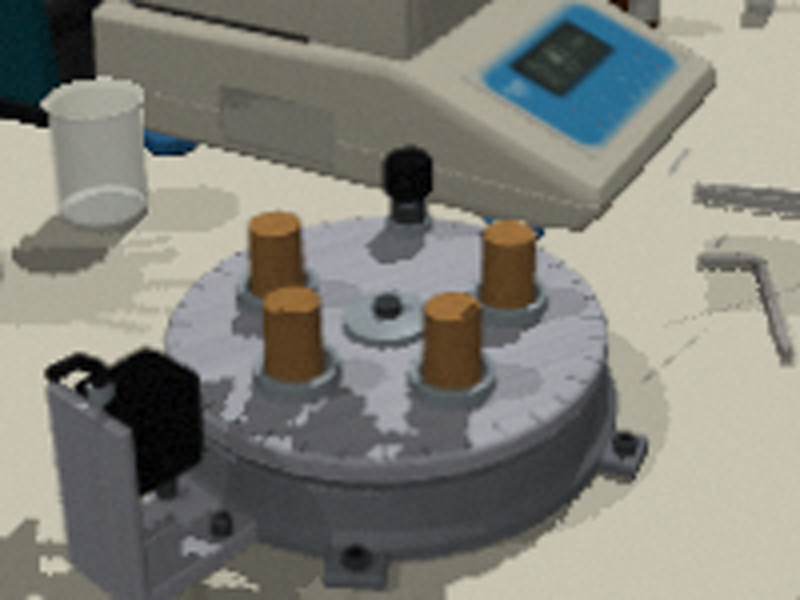

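The picture shows the knob down at its home height ((408,175), bottom edge at row ≈200 as predicted for home). All four corks stand, with the new one in front of the sensor at (294,335).

```bash
python3 -c "
from workcell import env
print(env.job_done())"
```

```text
the job is handed in; nothing more can be done
None
```

The job is handed in: the new cork stands in its nest in front of the sensor, the table is turned one station (about 70°), and the pin is home and locked; the final picture and a gentle push on the knob confirmed this, but I did not re-check the vial and the bottle after lifting the cork.

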